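Load the nut chopper and hold its lever at the third notch

TASK

Using the scoop that stands in the steel pan, scoop up walnuts and tip at least three of them into the chopper's open hopper, dropping none on the counter, then put the scoop back in the pan and let it go. Then press the chopper's spring-return lever down with the fingers, past its first two notches to the third at the bottom, and finish while still holding it down there. Do not touch the walnuts with the fingers, and leave the jar, the bowl and the little measuring cup where they are.

Things in the scene. Friction and masses are not known exactly. Their poses are not given: they have to be found in the camera images.
- machine: Nut chopper, white box 170 x 190 mm and 100 mm high, fixed on the counter, with a square open steel hopper on top. Origin on the counter; +x points to the box and hopper (hopper centre 80 mm along +x), the lever reaches out along -x, z is up. Yaw varies and the chopper may be on the left or the right
- hopper_mouth (a point): Centre of the hopper's mouth, level with its rim, 157 mm above the counter. The hopper is 154 x 154 mm inside, walls 5 mm thick, its floor 52 mm below the rim; axes as the chopper's
- lever (a joint): Lever angle in rad: 0 up at rest, grows as the lever is pressed down; notches at 0.25, 0.50 and 0.75, end stop at 0.80. A spring always drives it back to 0; at the black pad it takes about 4 N to start, with a bump before each notch (about 6, 8 and 9 N), and about 11 N to sit on the end stop. It passes through each notch with a small snap and does not stay in any when let go
- lever_pad (a point): Middle of the top face of the lever's black pad (44 mm along the lever, 52 mm wide, 12 mm thick). It moves with the lever about a level hinge axis 100 mm away that lies along the chopper's y, 125 mm above the counter and 5 mm along the chopper's -x from its origin; the lever slopes 0.35 rad upward to the pad at rest and 0.40 rad downward at the third notch, so the pad goes from about 165 to 92 mm height. Nothing stands below it
- tub: Low open steel pan, 300 mm (x) x 120 mm (y) x 50 mm high, walls and floor 4 mm, fixed on the counter. Walls upright: pieces can be scooped against the -x end wall. Origin on the counter under its centre; yaw varies. At the start the scoop stands at its +x end and the five walnuts lie in its -x half
- scoop_grip (a point): Centre of the scoop's upright black handle: 28 mm (x) x 16 mm (y) x 60 mm high, 100 mm above the scoop's underside. Scoop axes: its open mouth faces -x, y across, z up. Loose, 0.16 kg; flat blade 106 mm long, 92 mm wide, 1 to 2 mm thick; sides 34 mm high (20 mm towards the mouth) that begin 28 mm behind the lip, closed at the back. Best gripped from above across its 16 mm
- scoop_lip (a point): Middle of the scoop's front lip, at its underside: 73 mm along the scoop's -x from the handle's centre and 100 mm below it; axes as the scoop's
- walnut0_center (a point): Centre of a loose walnut, about 26 mm thick and 30 mm long, 12 g; slides fairly easily on the metal (friction about 0.3)
- walnut1_center (a point): Centre of a loose walnut, about 26 mm thick and 30 mm long, 12 g; slides fairly easily on the metal (friction about 0.3)
- walnut2_center (a point): Centre of a loose walnut, about 26 mm thick and 30 mm long, 12 g; slides fairly easily on the metal (friction about 0.3)
- walnut3_center (a point): Centre of a loose walnut, about 26 mm thick and 30 mm long, 12 g; slides fairly easily on the metal (friction about 0.3)
- walnut4_center (a point): Centre of a loose walnut, about 26 mm thick and 30 mm long, 12 g; slides fairly easily on the metal (friction about 0.3)
- jar: Bystander: closed glass jar, 64 mm across, 120 mm high, loose, beyond the work. Origin under its centre
- bowl: Bystander: small steel bowl, 140 mm across, 60 mm high, loose, off to the right. Origin under its centre
- measure: Bystander: little metal measuring cup, 60 mm across, 55 mm high, loose, between pan and chopper on the robot's side. Origin under its centre

How it is judged:
On the way, in this order (a step that is already met when the one before it is completed fails the run):
1. at least three walnuts are in the hopper ((((horizontal distance between walnut0_center and hopper_mouth below 0.092 m and height (world z) of walnut0_center below 0.157 m) and (horizontal distance between walnut1_center and hopper_mouth below 0.092 m and height (world z) of walnut1_center below 0.157 m) and (horizontal distance between walnut2_center and hopper_mouth below 0.092 m and height (world z) of walnut2_center below 0.157 m)) or ((horizontal distance between walnut0_center and hopper_mouth below 0.092 m and height (world z) of walnut0_center below 0.157 m) and (horizontal distance between walnut1_center and hopper_mouth below 0.092 m and height (world z) of walnut1_center below 0.157 m) and (horizontal distance between walnut3_center and hopper_mouth below 0.092 m and height (world z) of walnut3_center below 0.157 m)) or ((horizontal distance between walnut0_center and hopper_mouth below 0.092 m and height (world z) of walnut0_center below 0.157 m) and (horizontal distance between walnut1_center and hopper_mouth below 0.092 m and height (world z) of walnut1_center below 0.157 m) and (horizontal distance between walnut4_center and hopper_mouth below 0.092 m and height (world z) of walnut4_center below 0.157 m)) or ((horizontal distance between walnut0_center and hopper_mouth below 0.092 m and height (world z) of walnut0_center below 0.157 m) and (horizontal distance between walnut2_center and hopper_mouth below 0.092 m and height (world z) of walnut2_center below 0.157 m) and (horizontal distance between walnut3_center and hopper_mouth below 0.092 m and height (world z) of walnut3_center below 0.157 m)) or ((horizontal distance between walnut0_center and hopper_mouth below 0.092 m and height (world z) of walnut0_center below 0.157 m) and (horizontal distance between walnut2_center and hopper_mouth below 0.092 m and height (world z) of walnut2_center below 0.157 m) and (horizontal distance between walnut4_center and hopper_mouth below 0.092 m and height (world z) of walnut4_center below 0.157 m)) or ((horizontal distance between walnut0_center and hopper_mouth below 0.092 m and height (world z) of walnut0_center below 0.157 m) and (horizontal distance between walnut3_center and hopper_mouth below 0.092 m and height (world z) of walnut3_center below 0.157 m) and (horizontal distance between walnut4_center and hopper_mouth below 0.092 m and height (world z) of walnut4_center below 0.157 m)) or ((horizontal distance between walnut1_center and hopper_mouth below 0.092 m and height (world z) of walnut1_center below 0.157 m) and (horizontal distance between walnut2_center and hopper_mouth below 0.092 m and height (world z) of walnut2_center below 0.157 m) and (horizontal distance between walnut3_center and hopper_mouth below 0.092 m and height (world z) of walnut3_center below 0.157 m)) or ((horizontal distance between walnut1_center and hopper_mouth below 0.092 m and height (world z) of walnut1_center below 0.157 m) and (horizontal distance between walnut2_center and hopper_mouth below 0.092 m and height (world z) of walnut2_center below 0.157 m) and (horizontal distance between walnut4_center and hopper_mouth below 0.092 m and height (world z) of walnut4_center below 0.157 m)) or ((horizontal distance between walnut1_center and hopper_mouth below 0.092 m and height (world z) of walnut1_center below 0.157 m) and (horizontal distance between walnut3_center and hopper_mouth below 0.092 m and height (world z) of walnut3_center below 0.157 m) and (horizontal distance between walnut4_center and hopper_mouth below 0.092 m and height (world z) of walnut4_center below 0.157 m)) or ((horizontal distance between walnut2_center and hopper_mouth below 0.092 m and height (world z) of walnut2_center below 0.157 m) and (horizontal distance between walnut3_center and hopper_mouth below 0.092 m and height (world z) of walnut3_center below 0.157 m) and (horizontal distance between walnut4_center and hopper_mouth below 0.092 m and height (world z) of walnut4_center below 0.157 m)))), for 0.2 s.
2. the scoop is back in the pan and let go (x of scoop_lip in the frame of tub between -0.15 and 0.15 m and y of scoop_lip in the frame of tub between -0.06 and 0.06 m and x of scoop_grip in the frame of tub between -0.15 and 0.15 m and y of scoop_grip in the frame of tub between -0.06 and 0.06 m and height (world z) of scoop_lip below 0.05 m and contact force between the fingers and scoop below 0.1 N), for 0.2 s.
At the end, for the whole second after the job is handed in: Fingers press the lever with over 2 N, beyond 0.70 rad; three or more walnuts in the hopper, the others in hopper or pan; scoop in the pan, untouched by the fingers (lip under 50 mm above the counter, lip and handle within the pan's outline) (all of step 2 and value of joint lever above 0.7 rad and contact force between the fingers and lever above 2 N and (((horizontal distance between walnut0_center and hopper_mouth below 0.092 m and height (world z) of walnut0_center below 0.157 m) and (horizontal distance between walnut1_center and hopper_mouth below 0.092 m and height (world z) of walnut1_center below 0.157 m) and (horizontal distance between walnut2_center and hopper_mouth below 0.092 m and height (world z) of walnut2_center below 0.157 m)) or ((horizontal distance between walnut0_center and hopper_mouth below 0.092 m and height (world z) of walnut0_center below 0.157 m) and (horizontal distance between walnut1_center and hopper_mouth below 0.092 m and height (world z) of walnut1_center below 0.157 m) and (horizontal distance between walnut3_center and hopper_mouth below 0.092 m and height (world z) of walnut3_center below 0.157 m)) or ((horizontal distance between walnut0_center and hopper_mouth below 0.092 m and height (world z) of walnut0_center below 0.157 m) and (horizontal distance between walnut1_center and hopper_mouth below 0.092 m and height (world z) of walnut1_center below 0.157 m) and (horizontal distance between walnut4_center and hopper_mouth below 0.092 m and height (world z) of walnut4_center below 0.157 m)) or ((horizontal distance between walnut0_center and hopper_mouth below 0.092 m and height (world z) of walnut0_center below 0.157 m) and (horizontal distance between walnut2_center and hopper_mouth below 0.092 m and height (world z) of walnut2_center below 0.157 m) and (horizontal distance between walnut3_center and hopper_mouth below 0.092 m and height (world z) of walnut3_center below 0.157 m)) or ((horizontal distance between walnut0_center and hopper_mouth below 0.092 m and height (world z) of walnut0_center below 0.157 m) and (horizontal distance between walnut2_center and hopper_mouth below 0.092 m and height (world z) of walnut2_center below 0.157 m) and (horizontal distance between walnut4_center and hopper_mouth below 0.092 m and height (world z) of walnut4_center below 0.157 m)) or ((horizontal distance between walnut0_center and hopper_mouth below 0.092 m and height (world z) of walnut0_center below 0.157 m) and (horizontal distance between walnut3_center and hopper_mouth below 0.092 m and height (world z) of walnut3_center below 0.157 m) and (horizontal distance between walnut4_center and hopper_mouth below 0.092 m and height (world z) of walnut4_center below 0.157 m)) or ((horizontal distance between walnut1_center and hopper_mouth below 0.092 m and height (world z) of walnut1_center below 0.157 m) and (horizontal distance between walnut2_center and hopper_mouth below 0.092 m and height (world z) of walnut2_center below 0.157 m) and (horizontal distance between walnut3_center and hopper_mouth below 0.092 m and height (world z) of walnut3_center below 0.157 m)) or ((horizontal distance between walnut1_center and hopper_mouth below 0.092 m and height (world z) of walnut1_center below 0.157 m) and (horizontal distance between walnut2_center and hopper_mouth below 0.092 m and height (world z) of walnut2_center below 0.157 m) and (horizontal distance between walnut4_center and hopper_mouth below 0.092 m and height (world z) of walnut4_center below 0.157 m)) or ((horizontal distance between walnut1_center and hopper_mouth below 0.092 m and height (world z) of walnut1_center below 0.157 m) and (horizontal distance between walnut3_center and hopper_mouth below 0.092 m and height (world z) of walnut3_center below 0.157 m) and (horizontal distance between walnut4_center and hopper_mouth below 0.092 m and height (world z) of walnut4_center below 0.157 m)) or ((horizontal distance between walnut2_center and hopper_mouth below 0.092 m and height (world z) of walnut2_center below 0.157 m) and (horizontal distance between walnut3_center and hopper_mouth below 0.092 m and height (world z) of walnut3_center below 0.157 m) and (horizontal distance between walnut4_center and hopper_mouth below 0.092 m and height (world z) of walnut4_center below 0.157 m))) and ((horizontal distance between walnut0_center and hopper_mouth below 0.092 m and height (world z) of walnut0_center below 0.157 m) or (x of walnut0_center in the frame of tub between -0.15 and 0.15 m and y of walnut0_center in the frame of tub between -0.06 and 0.06 m)) and ((horizontal distance between walnut1_center and hopper_mouth below 0.092 m and height (world z) of walnut1_center below 0.157 m) or (x of walnut1_center in the frame of tub between -0.15 and 0.15 m and y of walnut1_center in the frame of tub between -0.06 and 0.06 m)) and ((horizontal distance between walnut2_center and hopper_mouth below 0.092 m and height (world z) of walnut2_center below 0.157 m) or (x of walnut2_center in the frame of tub between -0.15 and 0.15 m and y of walnut2_center in the frame of tub between -0.06 and 0.06 m)) and ((horizontal distance between walnut3_center and hopper_mouth below 0.092 m and height (world z) of walnut3_center below 0.157 m) or (x of walnut3_center in the frame of tub between -0.15 and 0.15 m and y of walnut3_center in the frame of tub between -0.06 and 0.06 m)) and ((horizontal distance between walnut4_center and hopper_mouth below 0.092 m and height (world z) of walnut4_center below 0.157 m) or (x of walnut4_center in the frame of tub between -0.15 and 0.15 m and y of walnut4_center in the frame of tub between -0.06 and 0.06 m))); the arm keeps its last pose, push and grip.
It fails at once if a finger touches a walnut (contact force between the fingers and walnut0 above 0.3 N or contact force between the fingers and walnut1 above 0.3 N or contact force between the fingers and walnut2 above 0.3 N or contact force between the fingers and walnut3 above 0.3 N or contact force between the fingers and walnut4 above 0.3 N).
It fails at once if the jar, bowl or measuring cup is moved by more than 30 mm (distance of any of jar, bowl, measure from where it was at the start of the episode above 0.03 m).
It also fails if it takes over 72 s, if anything falls off the work surface, if the arm or the gripper's body presses on something with over 40 N, if the wrist force passes 120 N, or if a joint passes its speed limit or range.

ROBOT

A 6-joint arm with a two-finger parallel gripper is mounted at the origin on the work surface. World frame = base frame: x ahead of the robot, y to its left, z up, the work surface at z = 0. Lengths are in m, angles in rad, forces in N, time in s.
With the tool pointing down it reaches from about 0.325 to 0.85 m from the base axis. Payload 15.5 kg.
Tool frame: the origin (TCP) lies between the finger pads; the fingertips stand 8 mm ahead of it and the grasp point (between the pads) lies 11 mm behind it; z points along the fingers, y is the direction in which the jaws open and shut (so a half turn about z gives the same grasp; the last joint's range is limited). The gripper opens to 91 mm and grips with 3 to 60 N. Pads are 32 mm wide; open, the fingers measure 118 mm over their backs; the gripper's body (76 mm by 178 mm) begins 60 mm behind the grasp point.
Start: joints at [1.222, 0.494, 1.345, -0, 1.302, -0.096], TCP at [0.157, 0.605, 0.222] pointing down, gripper open.
Joint ranges: [-2.91, 2.91], [-0.82, 2.16], [0.22, 2.67], [-1.22, 4.37], [0.12, 2.79], [-3.08, 3.08]. Speed limits (rad/s): [1.89, 1.89, 2.57, 3.01, 3.01, 3.01].

INTERFACE

Orientations are given as a unit quaternion [w, x, y, z].
In Python, from bench import robot, vision, workorder gives the robot as it stands.
- The arm moves only by the shell command python3 -m jog 'ROWS' [FORCE]. ROWS is JSON, a list of rows, each a list of 7 numbers: the turn, a rotation vector about the tool's x, y, z in degrees, then the shift along the tool's x, y, z in mm, then the finger opening in mm, from 0 to 91.2. In form: [[ax, ay, az, dx, dy, dz, grip], ...]. A call has 1 to 20 rows; each row shifts and turns the commanded pose from where the row before left it, along the tool's axes as they then stand; what a row does not reach is not made up. A row lasts 1/8 s, in which the tool goes at most 62.5 mm and 10.7 degrees, less where a joint would pass 70% of its speed; a pose out of reach is approached as far as the arm can. A call with a gripper value outside its range is refused whole. The fingers move at their own pace and stop on an object; FORCE is the grip in N (left out, the last holds). Time passes only in rows, so rows that do not move let the fingers close. It gives the time, the measured TCP pose, the force and the opening at its end, in the units of the state.
- robot.get_state(): the state, without advancing time (a new reading comes with each control period).
- vision.capture(name): name is "scene" or "top" or "wrist"; returns the picture (384x512x3 uint8, red, green, blue); there is no depth.
- vision.get_calibration(name): a dict with "fx", "fy", "cx", "cy" (pixels), "distortion" ([k1, k2, p1, p2, k3] as OpenCV has them; the pictures are not rectified), "eye" and "rotation" of the camera in the world. Camera axes: x right, y up, looking along -z (the intrinsics and any distortion apply to the point x, -y, -z); pixel columns grow to the right and rows downward; lengths in m; the calibration is good to about 2 mm. A picture is of the moment at which its call begins: read the wrist's pose just before it. get_calibration takes no time and is no camera call; for the wrist camera it gives the pose at the moment of the call.
- workorder.job_done(): hands the job in, once; it reports no verdict.
The state is a dict: "t": time; "qpos": joint angles; "dq": joint speeds; "tau": joint torques, N m; "eef_pos": TCP position; "tool_rot": TCP orientation; "force": force on the tool from outside, world axes, zero at the start; "wrist_torque": the same for the moment, N m; "opening": opening from 0.0 (shut) to 1.0 (fully open).
Only numpy, scipy, OpenCV 4.12 (cv2) and the standard library are available. Lean on these libraries where they do the work, as an engineer would, in place of code of your own. Each camera call takes 0.05 s, during which the arm holds its last target.

## Working session

There is one attempt and no reset: what is moved stays moved. The work goes in short steps, Python scripts to look and compute and a shell command to move; the robot and the scene stay as the last step left them, time stands still between calls to the robot, and variables do not carry over. Pictures are saved under pics/ and viewed, and the job is handed in when it is done.

```bash
ls; mkdir -p pics
python3 - <<'E'
from bench import robot, vision
import cv2
print(robot.get_state())
for n in ["scene","top","wrist"]:
    c=vision.get_calibration(n); print(n,c)
    cv2.imwrite(f"pics/{n}0.png",vision.capture(n)[:,:,::-1])
E
```

```text
pics
{'t': 0.0, 'qpos': array([ 1.22150545e+00,  4.94176079e-01,  1.34613482e+00, -1.33368746e-05,
        1.30248990e+00, -9.54940603e-02]), 'dq': array([-0.00162633, -0.00036158,  0.00037674, -0.0014221 , -0.00073567,
       -0.00056735]), 'tau': array([ 1.56003305e-03, -8.78813839e+01, -3.81837809e+01,  7.07432558e-02,
        5.34014334e-02, -1.55575162e-05]), 'eef_pos': array([0.156796  , 0.60463015, 0.22134143]), 'tool_rot': array([-1.26965498e-04,  1.26556325e-01,  9.91959239e-01, -5.90611153e-04]), 'force': array([-0.9046969 ,  0.25087922,  0.17926306]), 'wrist_torque': array([ 0.02308375, -0.01820494, -0.00893356]), 'opening': 1.0012924687309672}
scene {'fx': 380.3047494750193, 'fy': 380.3047494750193, 'cx': 248.62128759103922, 'cy': 189.70153675771107, 'distortion': array([-0.06079077,  0.        ,  0.        ,  0.        ,  0.        ]), 'eye': array([1.07619979, 0.13310736, 0.9183178 ]), 'rotation': array([0.50670213, 0.14955624, 0.25566008, 0.80964425])}
top {'fx': 392.62947413665046, 'fy': 392.62947413665046, 'cx': 258.77136664313264, 'cy': 191.6352656232509, 'distortion': array([-0.01175572,  0.        ,  0.        ,  0.        ,  0.        ]), 'eye': array([ 0.51588494, -0.09246192,  1.13351251]), 'rotation': array([ 0.71463048,  0.01738957, -0.03234124, -0.6985377 ])}
wrist {'fx': 294.5567009329499, 'fy': 294.5567009329499, 'cx': 255.7397318315958, 'cy': 190.9099047525765, 'distortion': array([-0.07480416,  0.        ,  0.        ,  0.        ,  0.        ]), 'eye': array([0.09438352, 0.62206451, 0.38502714]), 'rotation': array([ 0.78493273, -0.09513648, -0.07254939,  0.60791961])}
```

View pics/top0.png

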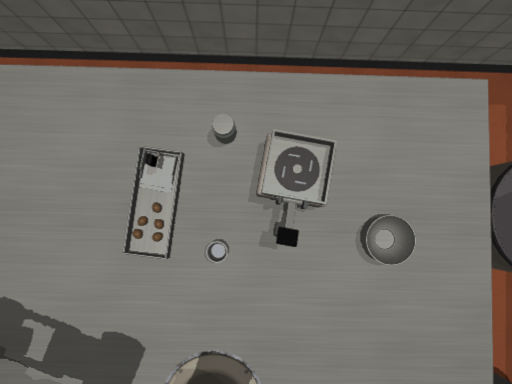

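View pics/scene0.png

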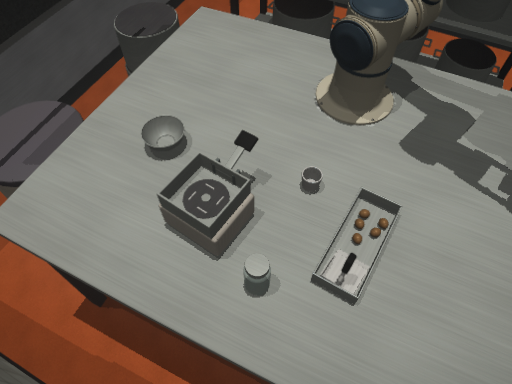

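View pics/wrist0.png

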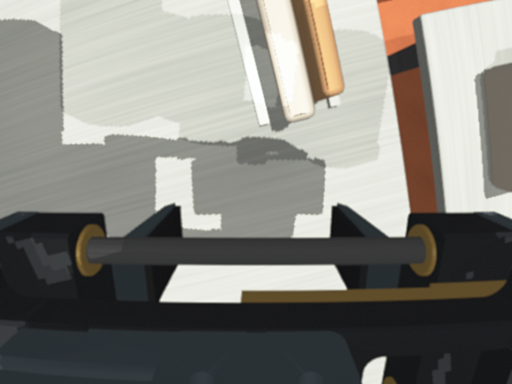

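```bash
cat > h.py <<'E'
import numpy as np, cv2
from scipy.spatial.transform import Rotation as R
from bench import robot, vision
F=np.diag([1.,-1,-1])
def cam(n,c=None):
    c=c or vision.get_calibration(n)
    q=np.array(c["rotation"]); M=R.from_quat(q[[1,2,3,0]]).as_matrix()
    K=np.array([[c["fx"],0,c["cx"]],[0,c["fy"],c["cy"]],[0,0,1]])
    return K,np.array(c["distortion"]),np.array(c["eye"]),M@F   # cam(cv)->world
def proj(n,P,c=None):
    K,D,e,M=cam(n,c); P=np.atleast_2d(np.array(P,float))
    pc=(P-e)@M
    return cv2.projectPoints(pc.reshape(-1,1,3),np.zeros(3),np.zeros(3),K,D)[0].reshape(-1,2)
def ray(n,uv,c=None):
    K,D,e,M=cam(n,c)
    p=cv2.undistortPoints(np.array(uv,float).reshape(-1,1,2),K,D).reshape(-1,2)
    d=np.c_[p,np.ones(len(p))]@M.T
    return e,d
def atz(n,uv,z,c=None):
    e,d=ray(n,uv,c); return e+d*((z-e[2])/d[:,2])[:,None]
def crop(n,x0,y0,x1,y1,s,name,img=None):
    im=vision.capture(n)[:,:,::-1] if img is None else cv2.imread(img)
    cv2.imwrite(name,cv2.resize(im[y0:y1,x0:x1],None,fx=s,fy=s,interpolation=cv2.INTER_CUBIC))
E
python3 - <<'E'
from h import *
crop("top",115,135,195,270,4.4,"pics/t1.png","pics/top0.png")
crop("top",240,115,350,260,4.1,"pics/t2.png","pics/top0.png")
crop("scene",305,180,415,310,4.5,"pics/s1.png","pics/scene0.png")
E
```

```text
(no output)
```

View pics/t1.png

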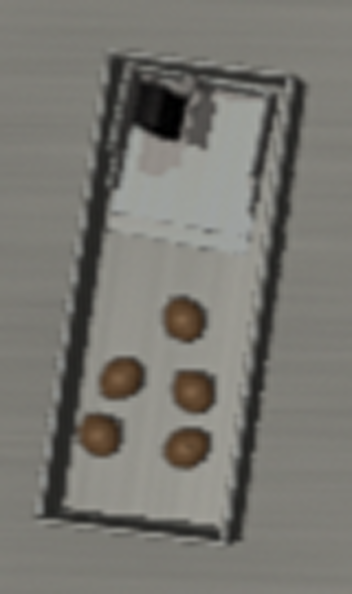

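View pics/t2.png

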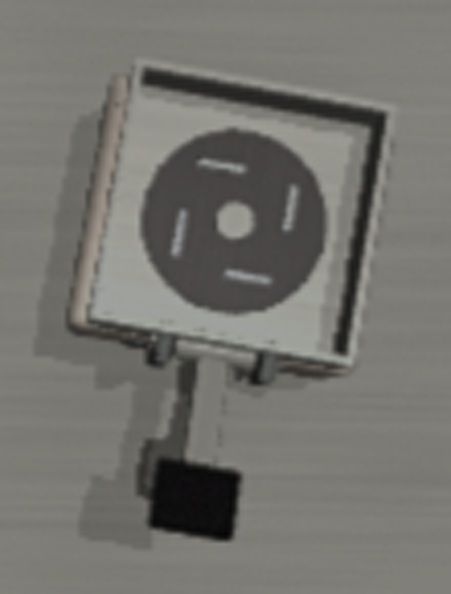

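View pics/s1.png

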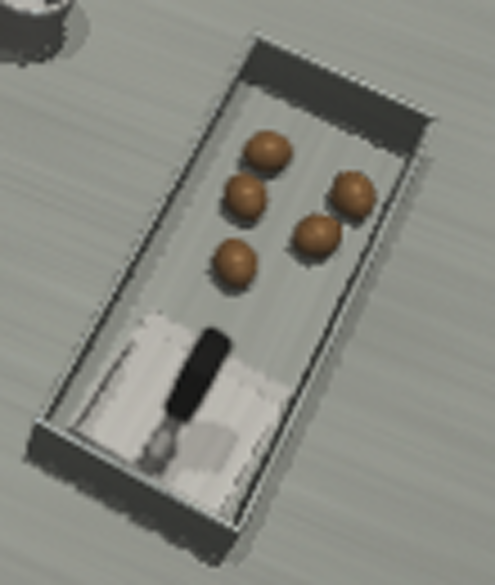

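Run:
```python
from h import *
from scipy.optimize import least_squares
def fit(model,obs,x0):
    def f(p):
        c,s=np.cos(p[2]),np.sin(p[2]); r=[]
        for (n,i),uv in obs:
            m=np.array(model[i]); w=[p[0]+c*m[0]-s*m[1],p[1]+s*m[0]+c*m[1],m[2]]
            r+=list(proj(n,w)[0]-uv)
        return r
    s=least_squares(f,x0); return s.x,np.array(s.fun).reshape(-1,2)
T=lambda u,v:(115+u/4.4,135+v/4.4)
M=lambda u,v:(240+u/4.1,115+v/4.1)
S=lambda u,v:(305+u/4.5,180+v/4.5)
# tub: +x is up in image (scoop end)
mod={'tl':(.15,.06,.05),'tr':(.15,-.06,.05),'br':(-.15,-.06,.05),'bl':(-.15,.06,.05)}
obs=[(('top','tl'),T(110,52)),(('top','tr'),T(305,80)),(('top','br'),T(240,543)),(('top','bl'),T(37,517)),
 (('scene','tr'),S(40,422)),(('scene','tl'),S(240,525)),(('scene','bl'),S(433,121)),(('scene','br'),S(257,37))]
p,r=fit(mod,obs,[.5,.2,0]); print("tub",p,np.degrees(p[2]));print(r.round(1))
h=.082
mod={'tl':(.08+h,h,.157),'tr':(.08+h,-h,.157),'br':(.08-h,-h,.157),'bl':(.08-h,h,.157)}
obs=[(('top','tl'),M(133,58)),(('top','tr'),M(400,105)),(('top','br'),M(352,368)),(('top','bl'),M(80,322)),
 (('scene','tl'),(213,241)),(('scene','bl'),(251,184)),(('scene','br'),(202,157)),(('scene','tr'),(161,199))]
q,r=fit(mod,obs,[.5,-.1,0]); print("machine",q,np.degrees(q[2]));print(r.round(1))
np.save("tub.npy",p);np.save("mach.npy",q)
c,s=np.cos(p[2]),np.sin(p[2])
def totub(w): d=w[:,:2]-p[:2]; return np.c_[d@[c,s],d@[-s,c]]
nt=[T(185,320),T(122,377),T(194,391),T(101,436),T(187,447)]
ns=[S(236,264),S(317,236),S(245,197),S(353,194),S(268,152)]
w=atz('top',nt,.017); w2=atz('scene',ns,.017); print("nuts",w.round(3),totub(w).round(3),totub(w2).round(3))
# scoop lip line, handle
l=atz('top',[T(108,228),T(250,249)],.005);print("lip",l.round(3),totub(l).round(3))
hd=atz('top',[T(161,112)],.13);print("handle top (z=.134?)",hd,totub(hd))
hd=atz('scene',[S(215,340)],.134);print("handle top scene",hd,totub(hd))
```

```text
tub [ 0.55764396  0.17600247 -0.10483232] -6.006449560038794
[[-0.8 -1.4]
 [-2.1 -2.2]
 [-2.8  0.8]
 [-0.5  1.1]
 [-2.4 -1.1]
 [-0.9  1.4]
 [ 0.3 -2. ]
 [-1.7 -2.4]]
machine [ 0.57843409 -0.19217197 -0.15593576] -8.934460751288825
[[ -2.7  -2.9]
 [ -4.1  -2.7]
 [ -3.1  -3.1]
 [ -1.3  -3.6]
 [ -2.  -10.3]
 [  1.4  -1.8]
 [ -1.2  -3.8]
 [ -3.   -2.6]]
nuts [[0.542 0.172 0.017]
 [0.505 0.21  0.017]
 [0.497 0.164 0.017]
 [0.467 0.222 0.017]
 [0.461 0.167 0.017]] [[-0.015 -0.006]
 [-0.056  0.029]
 [-0.059 -0.018]
 [-0.095  0.036]
 [-0.095 -0.019]] [[-0.013 -0.002]
 [-0.055  0.031]
 [-0.057 -0.016]
 [-0.093  0.039]
 [-0.094 -0.016]]
lip [[0.601 0.227 0.005]
 [0.59  0.134 0.005]] [[ 0.038  0.055]
 [ 0.037 -0.038]]
handle top (z=.134?) [[0.66049995 0.16366185 0.13      ]] [[ 0.10358265 -0.00150998]]
handle top scene [[0.65911994 0.17270414 0.134     ]] [[0.10126402 0.00733826]]
```

Run:
```python
from h import *
crop("scene",150,120,275,275,3.8,"pics/s2.png","pics/scene0.png")
c=vision.get_calibration('top')
p=np.array([[.5,-.1,.0],[.6,.1,.157]])
u=proj('top',p);print(u, atz('top',u[:1],0),atz('top',u[1:],.157))
```

```text
[[252.62867546 224.79742223]
 [173.55280549 183.58805629]] [[ 0.5 -0.1  0. ]] [[0.6   0.1   0.157]]
```

View pics/s2.png

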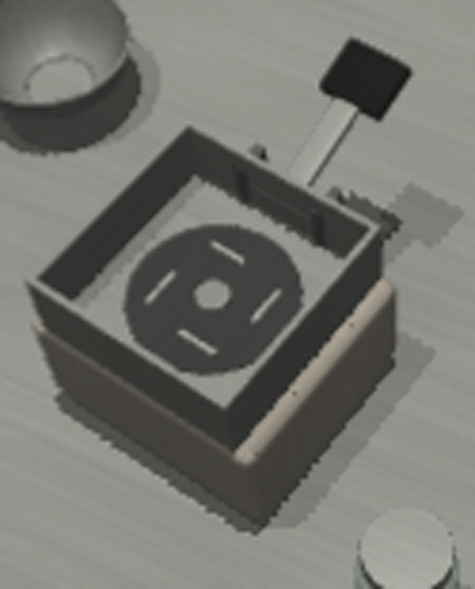

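```bash
cat > fit.py <<'E'
from h import *
from scipy.optimize import least_squares
def fit(model,obs,x0):
    def f(p):
        c,s=np.cos(p[2]),np.sin(p[2]); r=[]
        for (n,i),uv in obs:
            m=np.array(model[i]); w=[p[0]+c*m[0]-s*m[1],p[1]+s*m[0]+c*m[1],m[2]]
            r+=list(proj(n,w)[0]-uv)
        return r
    s=least_squares(f,x0,x_scale=[.01,.01,.05],diff_step=1e-4); return s.x,np.array(s.fun).reshape(-1,2)
T=lambda u,v:(115+u/4.4,135+v/4.4)
M=lambda u,v:(240+u/4.1,115+v/4.1)
S=lambda u,v:(305+u/4.5,180+v/4.5)
S2=lambda u,v:(150+u/3.8,120+v/3.8)
# tub: +x is up in image (scoop end)
tmod={'tl':(.15,.06,.05),'tr':(.15,-.06,.05),'br':(-.15,-.06,.05),'bl':(-.15,.06,.05)}
tobs=[(('top','tl'),T(110,52)),(('top','tr'),T(305,80)),(('top','br'),T(240,543)),(('top','bl'),T(37,517)),
 (('scene','tr'),S(40,422)),(('scene','tl'),S(240,525)),(('scene','bl'),S(433,121)),(('scene','br'),S(257,37))]
h=.082
mmod={'tl':(.08+h,h,.157),'tr':(.08+h,-h,.157),'br':(.08-h,-h,.157),'bl':(.08-h,h,.157)}
mobs=[(('top','tl'),M(133,58)),(('top','tr'),M(400,105)),(('top','br'),M(352,368)),(('top','bl'),M(80,322)),
 (('scene','tl'),S2(230,408)),(('scene','bl'),S2(385,232)),(('scene','br'),S2(190,127)),(('scene','tr'),S2(27,285))]
for nm,mod,obs,x0 in (('tub',tmod,tobs,[.5,.2,0]),('mach',mmod,mobs,[.5,-.1,0])):
  for o in (obs[:4],obs[4:],obs):
    p,r=fit(mod,o,x0); print(nm,p.round(4),np.degrees(p[2]).round(2));print(r.round(1).tolist())
  np.save(nm+".npy",p)
E
python3 fit.py
```

```text
tub [ 0.5567  0.1717 -0.1072] -6.14
[[0.9, -1.0], [-0.5, -1.7], [-1.4, 1.2], [1.0, 1.4]]
tub [ 0.5585  0.1794 -0.1062] -6.08
[[-1.3, -0.3], [0.3, 2.3], [1.6, -1.2], [-0.5, -1.7]]
tub [ 0.5576  0.176  -0.1048] -6.01
[[-0.8, -1.4], [-2.1, -2.2], [-2.8, 0.8], [-0.5, 1.1], [-2.4, -1.1], [-0.9, 1.4], [0.3, -2.0], [-1.7, -2.4]]
mach [ 0.5708 -0.199  -0.1602] -9.18
[[0.2, 0.0], [-1.2, 0.5], [-0.4, 0.1], [1.4, -0.6]]
mach [ 0.5753 -0.1965 -0.1516] -8.68
[[-0.1, 1.5], [0.1, -0.5], [-0.1, -1.5], [0.2, 0.1]]
mach [ 0.5727 -0.198  -0.1561] -8.94
[[-0.4, -0.6], [-1.8, -0.4], [-0.8, -0.8], [1.0, -1.3], [-0.5, 0.3], [-0.1, -1.4], [-0.0, -2.4], [0.2, -1.2]]
```

```bash
cat > ov.py <<'E'
from h import *
def ov(n,box,s,name,polys,img=None):
    x0,y0,x1,y1=box
    im=vision.capture(n)[:,:,::-1] if img is None else cv2.imread(img)
    im=cv2.resize(im[y0:y1,x0:x1],None,fx=s,fy=s,interpolation=cv2.INTER_CUBIC)
    for P,col in polys:
        u=(proj(n,P)-[x0,y0]+.5)*s
        cv2.polylines(im,[u.round().astype(int)],True,col,1)
    cv2.imwrite(name,im)
def place(p,m):
    c,s=np.cos(p[2]),np.sin(p[2]); m=np.array(m,float)
    return np.c_[p[0]+c*m[:,0]-s*m[:,1],p[1]+s*m[:,0]+c*m[:,1],m[:,2]]
def rect(hx,hy,z,cx=0,cy=0): return [(cx+hx,cy+hy,z),(cx+hx,cy-hy,z),(cx-hx,cy-hy,z),(cx-hx,cy+hy,z)]
E
python3 - <<'E'
from ov import *
for k,p in (('a',[.5585,.1794,-.106]),):
    P=[(place(p,rect(.15,.06,.05)),(0,255,0)),(place(p,rect(.146,.056,.004)),(255,255,0)),(place(p,rect(.15,.06,.0)),(0,0,255))]
    ov('top',(115,135,195,270),4.4,f'pics/o_t.png',P,'pics/top0.png')
    ov('scene',(305,180,415,310),4.5,f'pics/o_s.png',P,'pics/scene0.png')
a=cv2.imread('pics/o_t.png');b=cv2.imread('pics/o_s.png');hh=max(a.shape[0],b.shape[0])
pad=lambda i:cv2.copyMakeBorder(i,0,hh-i.shape[0],0,0,cv2.BORDER_CONSTANT)
cv2.imwrite('pics/o1.png',np.hstack([pad(a),pad(b)])[:600,:800])
E
```

```text
(no output)
```

View pics/o1.png

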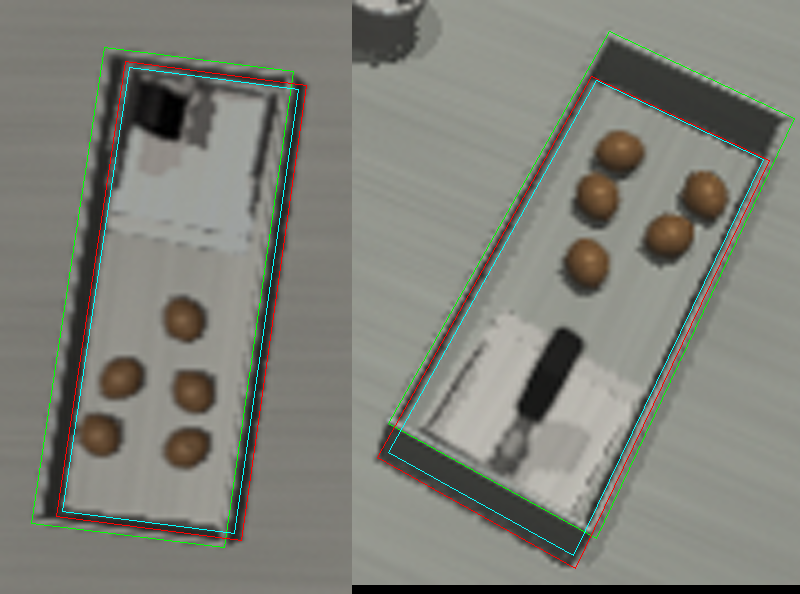

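```bash
python3 -m jog '[[0,0,0,-20,-10,-3,91],[0,0,0,-46,-22,-3,91],[0,0,0,-46,-22,-3,91],[0,0,0,-46,-22,-3,91],[0,0,0,-46,-22,-3,91],[0,0,0,-46,-22,-3,91],[0,0,0,-46,-22,-3,91],[0,0,0,-46,-22,-3,91],[0,0,0,-46,-22,-3,91],[0,0,0,-46,-22,-3,91],[0,0,0,-46,-22,-3,91],[0,0,0,-46,-22,-3,91],[0,0,0,-40,-20,-3,91],[0,0,0,-20,-10,-3,91],[0,0,-8.5,0,0,0,91],[0,0,0,0,0,0,91]]'
python3 - <<'E'
from h import *
s=robot.get_state(); print(s['t'],s['eef_pos'],s['tool_rot'],s['qpos'].round(3),s['force'])
M=R.from_quat(np.array(s['tool_rot'])[[1,2,3,0]]).as_matrix();print(M.round(3))
cv2.imwrite("pics/w1.png",vision.capture("wrist")[:,:,::-1])
E
```

```text
t: 2.15
eef_pos: [0.6533, 0.1837, 0.2638]
tool_rot: [-0.0, 0.053, 0.999, -0.0]
force: [-0.5, -0.2, -0.4]
opening: 1.0
2.15 [0.65327355 0.18365595 0.26383663] [-2.05758115e-04  5.33763265e-02  9.98574438e-01 -1.27385300e-04] [ 0.186  0.541  1.141 -0.     1.46  -1.278] [-0.53007169 -0.17231893 -0.38477412]
[[-0.994  0.107 -0.   ]
 [ 0.107  0.994 -0.   ]
 [ 0.    -0.    -1.   ]]
```

View pics/w1.png

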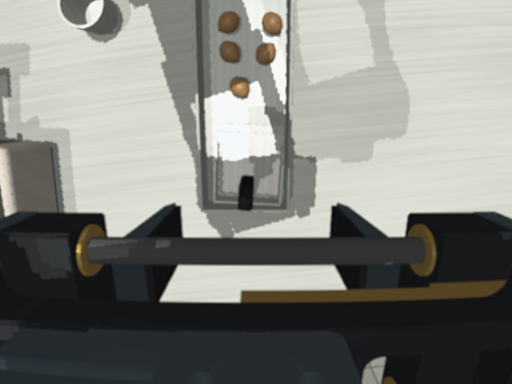

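Run:
```python
from ov import *
p=[.5575,.1775,-.106]; np.save('tub.npy',p)
P=[(place(p,rect(.15,.06,.05)),(0,255,0)),(place(p,rect(.146,.056,.004)),(255,255,0)),
 (place(p,rect(.014,.008,.134,.1105,.0055)),(0,0,255)),(place(p,rect(.014,.008,.074,.1105,.0055)),(255,0,255)),
 (place(p,rect(.053,.046,.005,.0375+.053,.0055)),(0,128,255))]
ov('wrist',(150,0,350,220),2.7,'pics/o2.png',P,'pics/w1.png')
```

```text
(no output)
```

View pics/o2.png

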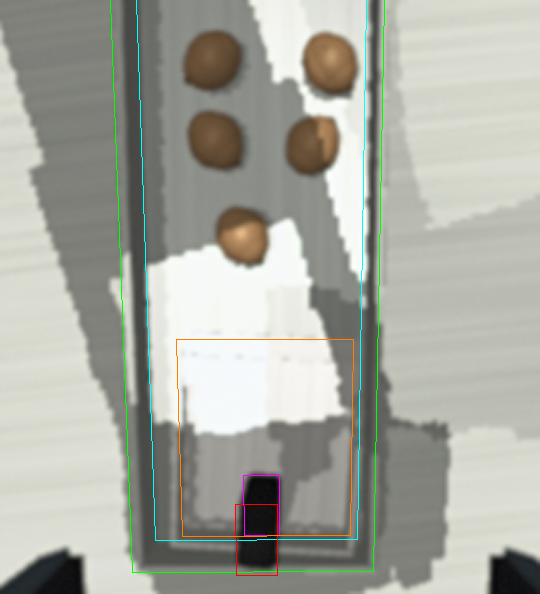

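```bash
python3 -m jog '[[0,0,0,-8,-5,10,91],[0,0,0,-8,-5.5,30,91],[0,0,0,0,0,40,91],[0,0,0,0,0,40,91],[0,0,0,0,0,30,91],[0,0,0,0,0,19,91],[0,0,0,0,0,0,91],[0,0,0,0,0,0,40]]' 40
python3 - <<'E'
from h import *
s=robot.get_state(); print(s['t'],s['eef_pos'],s['tool_rot'],s['force'],s['opening'])
cv2.imwrite("pics/w2.png",vision.capture("wrist")[:,:,::-1])
crop("scene",290,130,440,310,3.2,"pics/s3.png")
E
```

```text
t: 3.2
eef_pos: [0.6689, 0.1728, 0.0961]
tool_rot: [0.001, 0.053, 0.999, 0.0]
force: [0.2, 0.2, 0.1]
opening: 0.916
3.2 [0.66892069 0.17282579 0.09607947] [8.43486894e-04 5.28652308e-02 9.98601286e-01 1.66586897e-04] [0.17329836 0.17934895 0.14407445] 0.9161211927340361
```

View pics/w2.png

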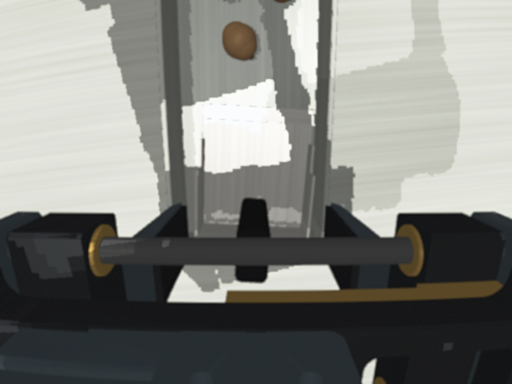

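View pics/s3.png

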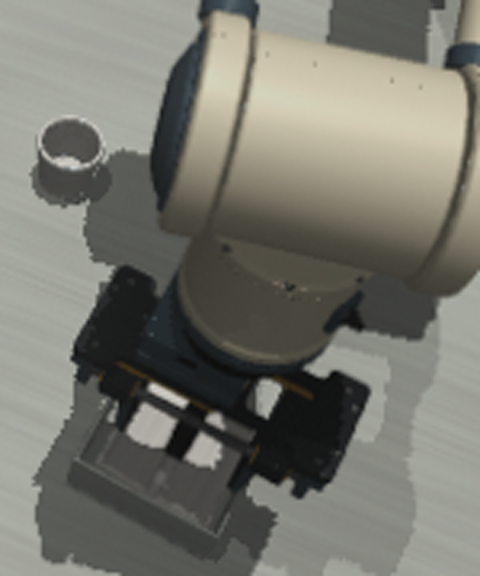

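```bash
python3 -m jog '[[0,0,0,0,0,0,10],[0,0,0,0,0,0,10],[0,0,0,0,0,0,10],[0,0,0,0,0,0,5],[0,0,0,0,0,0,5],[0,0,0,0,0,0,5]]' 45
```

```text
t: 4.05
eef_pos: [0.6681, 0.1727, 0.0949]
tool_rot: [-0.0, 0.053, 0.999, -0.0]
force: [-1.1, -0.5, 2.1]
opening: 0.173
```

```bash
python3 -m jog '[[0,0,0,0,0,1,5],[0,0,0,6,0,0,5],[0,0,0,12,0,0,5],[0,0,0,12,0,0,5],[0,0,0,12,0,0,5],[0,0,0,12,0,0,5],[0,0,0,12,0,0,5],[0,0,0,12,0,0,5],[0,0,0,12,0,0,5],[0,0,0,12,0,0,5],[0,0,0,10,0,0,5],[0,0,0,8,0,0,5],[0,0,0,8,0,0,5]]'
python3 - <<'E'
from h import *
cv2.imwrite("pics/w3.png",vision.capture("wrist")[:,:,::-1])
E
```

```text
t: 5.68
eef_pos: [0.5421, 0.1865, 0.095]
tool_rot: [0.002, 0.053, 0.999, 0.0]
force: [2.8, -0.4, 11.3]
opening: 0.171
```

View pics/w3.png

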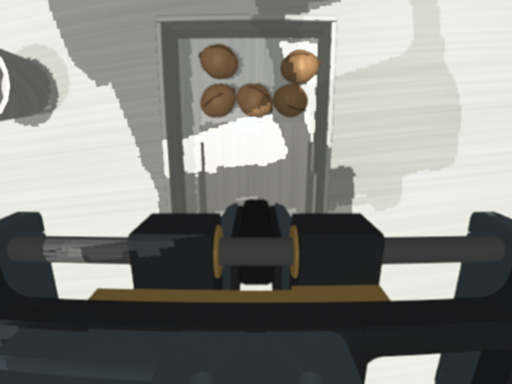

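```bash
python3 -m jog '[[0,0,0,6,0,0,5],[0,0,0,8,0,0,5],[0,0,0,8,0,0,5],[0,0,0,8,0,0,5],[0,0,0,8,0,0,5],[0,0,0,6,0,0,5]]'
python3 - <<'E'
from h import *
cv2.imwrite("pics/w4.png",vision.capture("wrist")[:,:,::-1])
E
```

```text
t: 6.48
eef_pos: [0.4985, 0.1912, 0.095]
tool_rot: [0.002, 0.053, 0.999, 0.0]
force: [3.3, -0.2, 13.0]
opening: 0.174
```

View pics/w4.png

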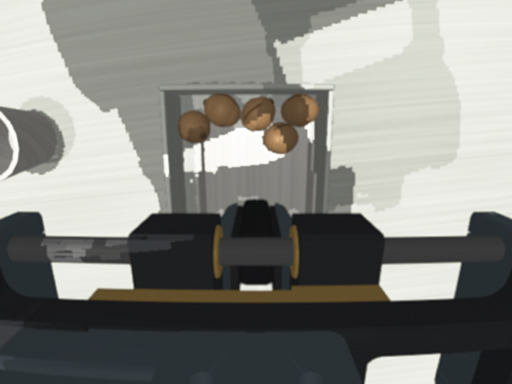

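```bash
python3 -m jog '[[0,0,0,0,-2,0,5],[0,0,0,0,-3,0,5],[0,0,0,4,0,0,5],[0,0,0,4,0,0,5],[0,0,0,3,0,0,5],[0,0,0,0,0,0,5]]'
python3 - <<'E'
from h import *
crop("wrist",140,60,360,225,3,"pics/w5.png")
E
```

```text
t: 7.28
eef_pos: [0.4875, 0.1874, 0.095]
tool_rot: [0.002, 0.053, 0.999, 0.0]
force: [4.1, -1.4, 12.3]
opening: 0.173
```

View pics/w5.png

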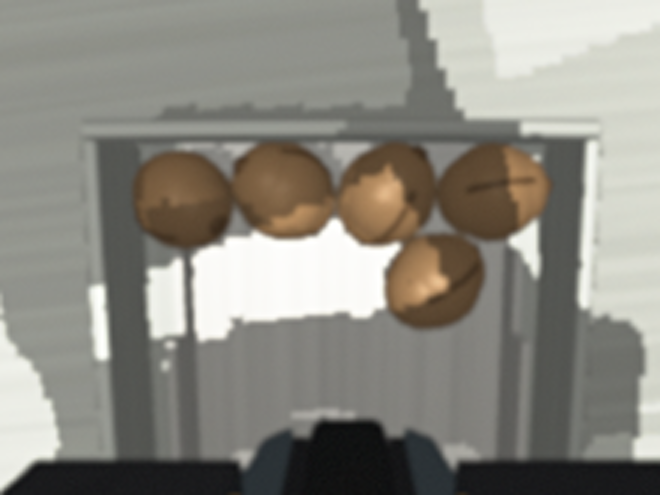

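```bash
python3 -m jog '[[0,0,0,0,-3,0,5],[0,0,0,1,0,0,5],[0,3,0,-4.5,0,-1.8,5],[0,3,0,-4.8,0,-1.8,5],[0,3,0,-4.8,0,-1.8,5],[0,3,0,-4.8,0,-1.8,5],[0,0,0,0,0,0,5],[0,0,0,0,0,0,5]]'
python3 - <<'E'
from h import *
crop("wrist",140,30,360,225,3,"pics/w6.png")
E
```

```text
t: 8.32
eef_pos: [0.5031, 0.1821, 0.0994]
tool_rot: [-0.104, 0.052, 0.993, 0.005]
force: [-0.6, 1.1, -2.6]
opening: 0.173
```

View pics/w6.png

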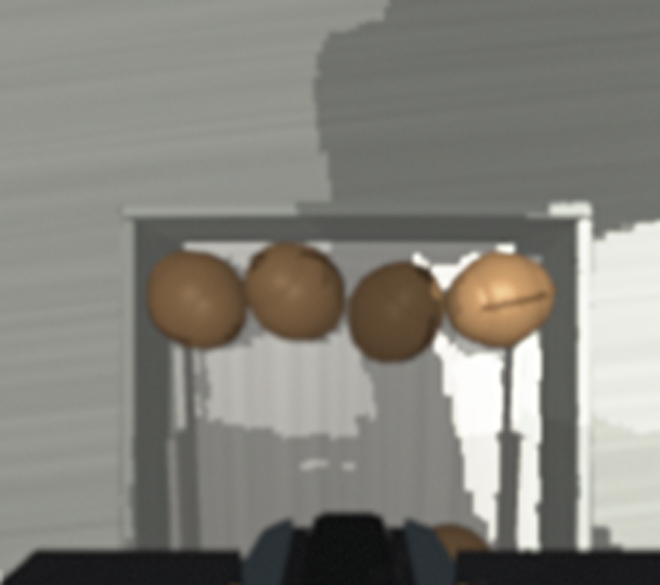

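```bash
python3 -m jog '[[0,3,0,-4.8,0,-1.8,5],[0,3,0,-4.8,0,-1.8,5],[0,3,0,-4.8,0,-1.8,5],[0,0,0,0,0,0,5],[0,0,0,0,0,0,5]]'
python3 - <<'E'
from h import *
crop("wrist",140,30,360,225,3,"pics/w7.png")
E
```

```text
t: 9.0
eef_pos: [0.5182, 0.1806, 0.1011]
tool_rot: [-0.182, 0.052, 0.982, 0.009]
force: [-0.2, -0.8, -2.3]
opening: 0.174
```

View pics/w7.png

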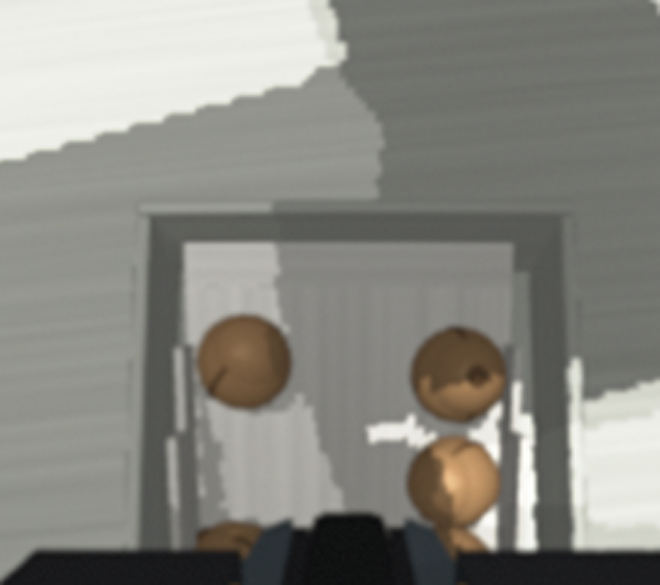

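```bash
python3 -m jog '[[0,0,0,2,0,-6,5],[0,0,0,4,0,-12,5],[0,0,0,6,0,-17,5],[0,0,0,8,0,-20,5],[0,0,0,8,0,-20,5],[0,0,0,8,0,-20,5],[0,0,0,8,0,-20,5],[0,0,0,8,0,-20,5],[0,0,0,8,0,-20,5],[0,0,0,8,0,-20,5],[0,0,0,5,0,-14,5],[0,0,0,3,0,-8,5],[0,0,0,0,0,0,5]]'
python3 - <<'E'
from h import *
s=robot.get_state(); print(s['eef_pos'],s['force'],s['qpos'].round(3))
M=R.from_quat(np.array(s['tool_rot'])[[1,2,3,0]]).as_matrix();print(M.round(3))
crop("wrist",140,30,360,225,2.2,"pics/w8.png")
d=np.array([.735,-.112,.315])-s['eef_pos'];print("tool delta",(M.T@d*1000).round(1))
j=atz('top',[(223,125)],.12);print("jar",j)
crop("scene",250,60,450,310,2.2,"pics/s8.png")
E
```

```text
t: 10.68
eef_pos: [0.5185, 0.1806, 0.3125]
tool_rot: [-0.182, 0.052, 0.982, 0.01]
force: [0.4, 0.7, -3.3]
opening: 0.174
[0.51853548 0.18056466 0.31253444] [ 0.3723781   0.69234142 -3.29839167] [ 0.166  0.499  1.147  0.1    1.848 -1.29 ]
[[-0.929  0.105 -0.356]
 [ 0.098  0.994  0.038]
 [ 0.358  0.    -0.934]]
tool delta [-228.9 -268.2  -90.4]
jar [[ 0.76001135 -0.01572396  0.12      ]]
```

View pics/w8.png

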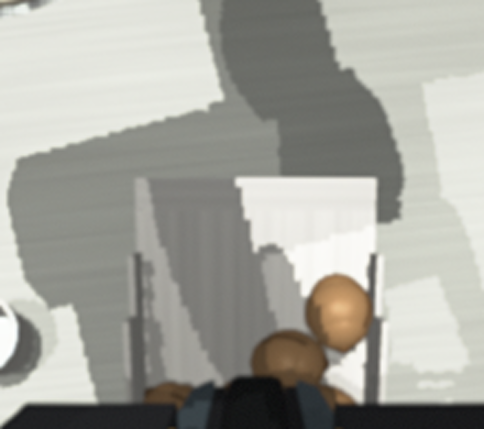

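View pics/s8.png

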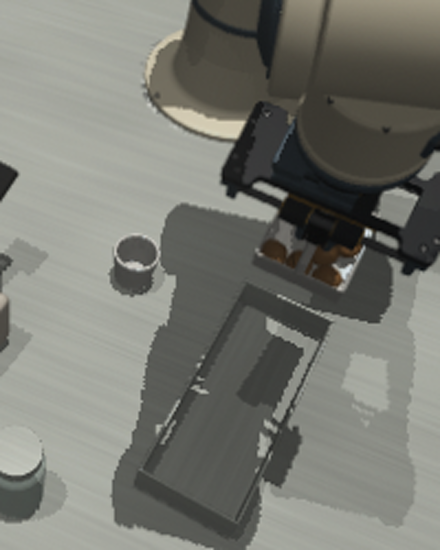

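```bash
python3 -m jog '[[0,0,0,-6,-7,-2.5,5],[0,0,0,-14.5,-17,-5.7,5],[0,0,0,-14.5,-17,-5.7,5],[0,0,0,-14.5,-17,-5.7,5],[0,0,0,-14.5,-17,-5.7,5],[0,0,0,-14.5,-17,-5.7,5],[0,0,0,-14.5,-17,-5.7,5],[0,0,0,-14.5,-17,-5.7,5],[0,0,0,-14.5,-17,-5.7,5],[0,0,0,-14.5,-17,-5.7,5],[0,0,0,-14.5,-17,-5.7,5],[0,0,0,-14.5,-17,-5.7,5],[0,0,0,-14.5,-17,-5.7,5],[0,0,0,-14.5,-17,-5.7,5],[0,0,0,-14.5,-17,-5.7,5],[0,0,0,-14.5,-17,-5.7,5],[0,0,0,-6,-7,-2.4,5],[0,0,0,0,0,0,5]]'
python3 - <<'E'
from h import *
s=robot.get_state(); print(s['eef_pos'],s['force'],s['qpos'].round(3))
M=R.from_quat(np.array(s['tool_rot'])[[1,2,3,0]]).as_matrix();print(M.round(3))
cv2.imwrite("pics/w9.png",vision.capture("wrist")[:,:,::-1])
E
```

```text
t: 13.02
eef_pos: [0.7357, -0.1142, 0.3135]
tool_rot: [-0.182, 0.052, 0.982, 0.01]
force: [0.4, 0.1, -1.9]
opening: 0.176
[ 0.73571953 -0.11418995  0.3135413 ] [ 0.35126584  0.10659422 -1.94533517] [-0.216  0.891  0.374 -0.05   2.241 -1.704]
[[-0.928  0.106 -0.357]
 [ 0.099  0.994  0.038]
 [ 0.359  0.    -0.933]]
```

View pics/w9.png

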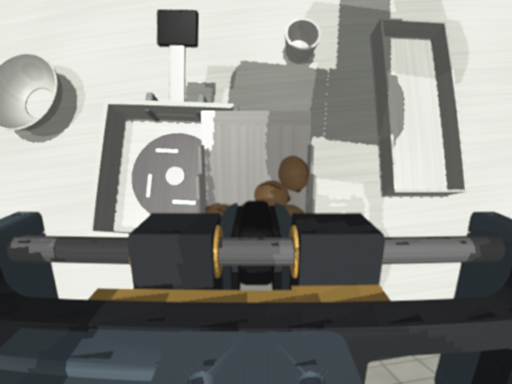

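```bash
python3 -m jog '[[0.9,0,-2.3,0,0,0,5],[1.8,0,-4.7,0,0,0,5],[1.8,0,-4.7,0,0,0,5],[1.8,0,-4.7,0,0,0,5],[1.8,0,-4.7,0,0,0,5],[1.8,0,-4.7,0,0,0,5],[1.8,0,-4.7,0,0,0,5],[1.8,0,-4.7,0,0,0,5],[1.8,0,-4.7,0,0,0,5],[1.8,0,-4.7,0,0,0,5],[1.8,0,-4.7,0,0,0,5],[0.9,0,-2.3,0,0,0,5],[0,0,0,0,0,0,5]]'
cat > st.py <<'E'
from h import *
def st():
    s=robot.get_state(); M=R.from_quat(np.array(s['tool_rot'])[[1,2,3,0]]).as_matrix()
    return s,M
s,M=st()
if __name__=="__main__":
    x=M[:,0]; print('TCP',s['eef_pos'].round(4),'yaw',np.degrees(np.arctan2(x[1],x[0])).round(1),'tilt',np.degrees(np.arcsin(x[2])).round(1),'roll',np.degrees(np.arcsin(M[2,1])).round(1))
    print('q',s['qpos'].round(3),'F',s['force'].round(1))
    lip=s['eef_pos']+M@[.073,0,.091]; heel=s['eef_pos']+M@[-.033,0,.091]
    print('lip',lip.round(4),'heel',heel.round(4))
E
python3 st.py
python3 - <<'E'
from h import *
cv2.imwrite("pics/w10.png",vision.capture("wrist")[:,:,::-1])
cv2.imwrite("pics/s10.png",vision.capture("scene")[:,:,::-1])
E
```

```text
t: 14.7
eef_pos: [0.7352, -0.1125, 0.3147]
tool_rot: [-0.166, -0.409, 0.894, -0.076]
force: [-0.4, 0.2, -1.4]
opening: 0.173
TCP [ 0.7352 -0.1125  0.3147] yaw -130.8 tilt 21.0 roll 0.0
q [-0.096  0.768  0.627 -0.32   1.946 -2.614] F [-0.4  0.2 -1.4]
lip [ 0.6693 -0.1888  0.2559] heel [ 0.734  -0.1139  0.2179]
```

View pics/w10.png

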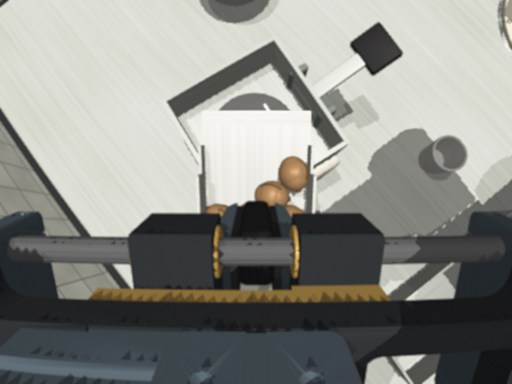

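View pics/s10.png

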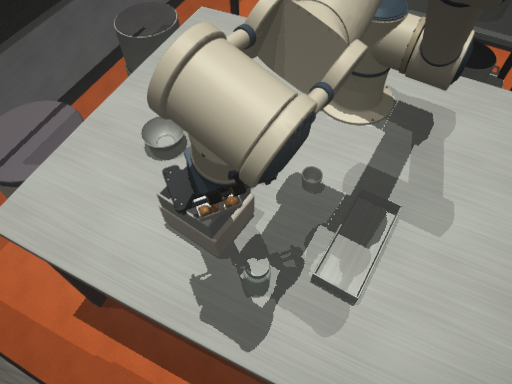

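```bash
python3 -m jog '[[0,-2,0,3.2,0,-2.4,5],[0,-4,0,6.5,0,-4.9,5],[0,-4,0,6.5,0,-4.9,5],[0,-4,0,6.5,0,-4.9,5],[0,-3,0,4.9,0,-3.7,5],[0,0,0,4,0,14,5],[0,0,0,4,0,16,5],[0,0,0,4,0,16,5],[0,0,0,2,0,14,5],[0,0,0,0,0,6,5],[0,0,0,0,0,0,5]]'; python3 st.py
python3 - <<'E'
from h import *
cv2.imwrite("pics/w11.png",vision.capture("wrist")[:,:,::-1])
E
```

```text
t: 16.18
eef_pos: [0.7092, -0.1431, 0.2759]
tool_rot: [-0.032, -0.416, 0.909, -0.014]
force: [-0.0, 0.1, -1.3]
opening: 0.174
TCP [ 0.7092 -0.1431  0.2759] yaw -130.8 tilt 4.0 roll 0.0
q [-0.252  0.626  0.951 -0.063  1.596 -2.682] F [-0.   0.1 -1.3]
lip [ 0.6574 -0.2031  0.1902] heel [ 0.7264 -0.123   0.1828]
```

View pics/w11.png

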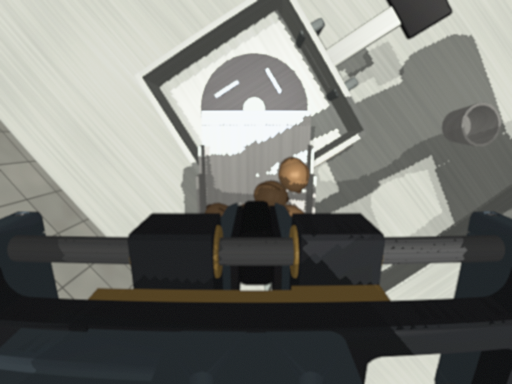

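```bash
python3 -m jog '[[0,-4,0,6.5,0,-3.4,5],[0,-4,0,6.5,0,-3.4,5],[0,-4,0,6.5,0,-3.4,5],[0,-4,0,6.5,0,-3.4,5],[0,-4,0,6.5,0,-3.4,5],[0,-4,0,6.5,0,-3.4,5],[0,-4,0,6.5,0,-3.4,5],[0,-4,0,6.5,0,-3.4,5],[0,-4,0,6.5,0,-4,5],[0,-4,0,6.5,0,-4,5],[0,-4,0,6.5,0,-4,5],[0,-4,0,6.5,0,-4,5],[0,0,0,0,0,0,5],[0,0,0,0,0,0,5]]'; python3 st.py
python3 - <<'E'
from h import *
cv2.imwrite("pics/w12.png",vision.capture("wrist")[:,:,::-1])
E
```

```text
t: 17.98
eef_pos: [0.7004, -0.1825, 0.339]
tool_rot: [0.297, -0.349, 0.875, 0.157]
force: [0.2, 0.3, -1.7]
opening: 0.172
TCP [ 0.7004 -0.1825  0.339 ] yaw -138.3 tilt -39.0 roll 3.9
q [-0.648  0.512  1.2    0.693  1.426 -3.082] F [ 0.2  0.3 -1.7]
lip [ 0.6954 -0.1763  0.2226] heel [ 0.7568 -0.1215  0.2893]
```

View pics/w12.png

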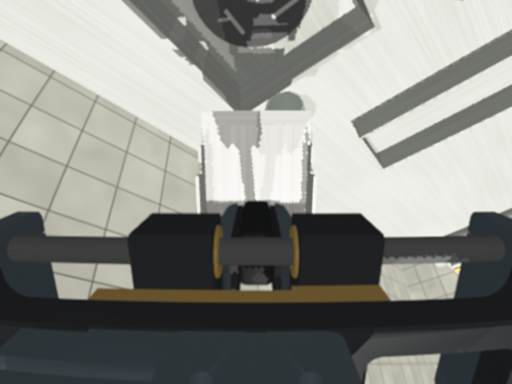

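Run:
```python
from h import *
cv2.imwrite("pics/s13.png",vision.capture("scene")[:,:,::-1])
cv2.imwrite("pics/t13.png",vision.capture("top")[:,:,::-1])
```

```text
(no output)
```

View pics/s13.png

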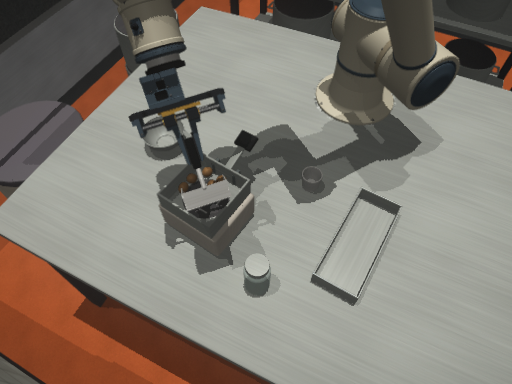

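View pics/t13.png

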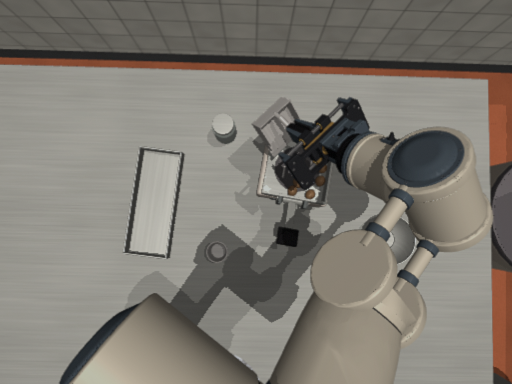

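```bash
python3 -m jog '[[0,2,3,0,0,-4,5],[0,4,4,0,0,-4,5],[0,4,4,0,0,-4,5],[0,4,4,0,0,0,5],[0,4,4,0,0,0,5],[0,4,4,0,0,0,5],[0,4,4,0,0,0,5],[0,4,4,0,0,0,5],[0,4,4,0,0,0,5],[0,4,4,0,0,0,5],[0,0,0,0,0,0,5]]'; python3 st.py
cat > tgt.py <<'E'
import sys
from st import *
# args: x y z yaw(deg) -> rotvec in tool axes and shift (tool axes before turn / after turn)
x,y,z,yaw=map(float,sys.argv[1:5]); tilt=float(sys.argv[5]) if len(sys.argv)>5 else 0
a,b=np.radians([yaw,tilt]); u=np.array([np.cos(a),np.sin(a),0]);up=np.array([0,0,1.])
xt=np.cos(b)*u+np.sin(b)*up; zt=np.sin(b)*u-np.cos(b)*up; T=np.c_[xt,np.cross(zt,xt),zt]
print('rotvec deg',np.degrees(R.from_matrix(M.T@T).as_rotvec()).round(2))
d=(np.array([x,y,z])-s['eef_pos'])*1000
print('shift now-axes',(M.T@d).round(1),' target-axes',(T.T@d).round(1))
E
python3 tgt.py .70 -.15 .34 174
```

```text
t: 19.5
eef_pos: [0.6967, -0.1874, 0.3474]
tool_rot: [-0.068, -0.076, 0.986, 0.129]
force: [-0.2, -0.2, -2.0]
opening: 0.171
TCP [ 0.6967 -0.1874  0.3474] yaw -170.3 tilt 6.6 roll 15.3
q [-0.422  0.721  0.621  0.18   2.039 -2.084] F [-0.2 -0.2 -2. ]
lip [ 0.6113 -0.1774  0.2687] heel [ 0.7151 -0.1597  0.2565]
rotvec deg [14.42 -8.6  14.67]
shift now-axes [-10.3  33.3  15.7]  target-axes [ 0.7 37.5  7.4]
```

```bash
python3 -m jog '[[3.6,-2.1,3.7,0,0,0,5],[3.6,-2.2,3.7,0,0,0,5],[3.6,-2.2,3.7,0,0,0,5],[3.6,-2.1,3.6,0,0,0,5],[0,0,0,0,0,0,5]]'; python3 st.py;python3 tgt.py .607 .173 .34 174
python3 - <<'E'
from h import *
cv2.imwrite("pics/s14.png",vision.capture("scene")[:,:,::-1])
E
```

```text
t: 20.12
eef_pos: [0.6954, -0.1871, 0.3496]
tool_rot: [0.001, 0.052, 0.999, 0.0]
force: [-0.1, 0.6, -1.4]
opening: 0.173
TCP [ 0.6954 -0.1871  0.3496] yaw 174.0 tilt -0.1 roll 0.0
q [-3.460e-01  5.660e-01  8.710e-01  1.000e-03  1.701e+00 -1.813e+00] F [-0.1  0.6 -1.4]
lip [ 0.623  -0.1795  0.2585] heel [ 0.7285 -0.1905  0.2587]
rotvec deg [0.02 0.14 0.04]
shift now-axes [125.4 348.9   9.5]  target-axes [125.6 348.9   9.6]
```

View pics/s14.png

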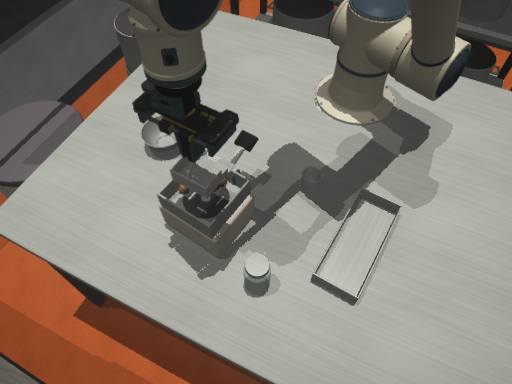

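```bash
python3 -m jog '[[0,0,0,7,17,1,5],[0,0,0,13,35,1,5],[0,0,0,13,35,1,5],[0,0,0,13,35,1,5],[0,0,0,13,35,1,5],[0,0,0,13,35,1,5],[0,0,0,13,35,1,5],[0,0,0,13,35,1,5],[0,0,0,13,35,1,5],[0,0,0,10,32,1,5],[0,0,0,4.5,20,0,5],[0,0,0,0,0,0,5]]'; python3 st.py;python3 tgt.py .607 .173 .1 174
python3 - <<'E'
from ov import *
p=np.load('tub.npy')
im=vision.capture('scene');cv2.imwrite("pics/s15.png",im[:,:,::-1])
crop("scene",140,130,280,270,4,"pics/s15h.png","pics/s15.png")
P=[(place(p,rect(.15,.06,.05)),(0,255,0)),(place(p,rect(.146,.056,.004)),(255,255,0))]
ov('wrist',(0,0,512,384),1.5,'pics/w15.png',P)
E
```

```text
t: 21.68
eef_pos: [0.6082, 0.1734, 0.3383]
tool_rot: [-0.0, 0.052, 0.999, 0.0]
force: [0.1, 0.2, -2.0]
opening: 0.177
TCP [0.6082 0.1734 0.3383] yaw 174.0 tilt 0.0 roll 0.0
q [ 0.183  0.423  1.147  0.     1.571 -1.283] F [ 0.1  0.2 -2. ]
lip [0.5356 0.1811 0.2474] heel [0.6411 0.17   0.2473]
rotvec deg [ 0.02 -0.01 -0.01]
shift now-axes [  1.2  -0.6 238.3]  target-axes [  1.2  -0.5 238.3]
```

View pics/s15h.png

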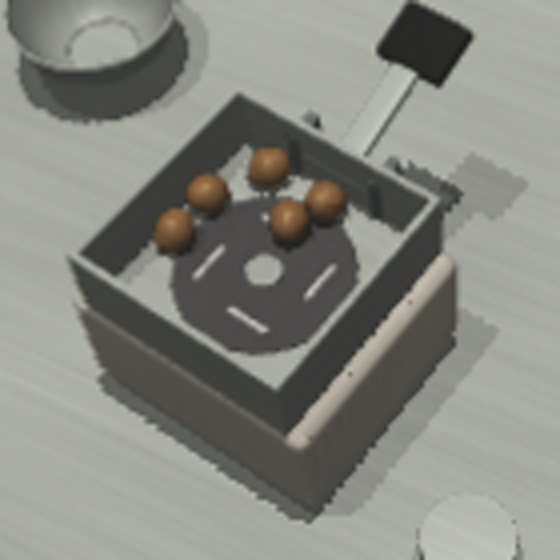

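View pics/w15.png

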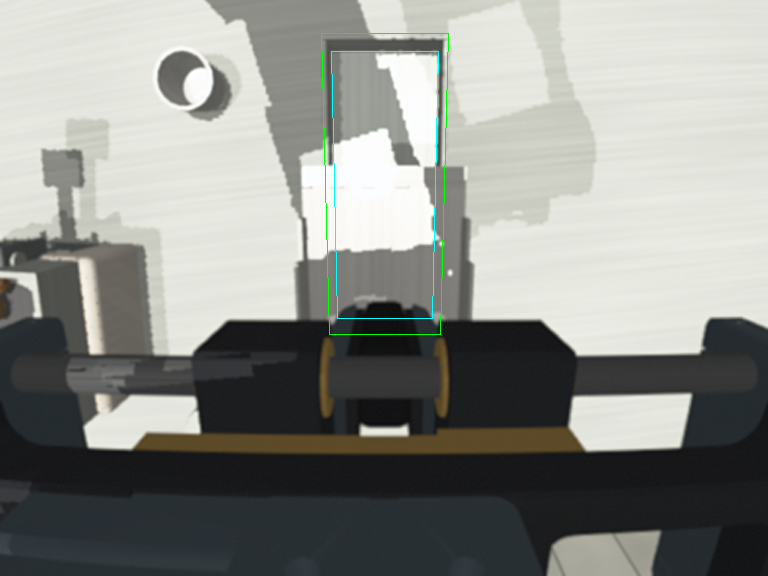

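```bash
python3 -m jog '[[0,0,0,0,0,15,5],[0,0,0,0,0,35,5],[0,0,0,0,0,40,5],[0,0,0,0,0,40,5],[0,0,0,0,0,35,5],[0,0,0,0,0,25,5],[0,0,0,0,0,18,5],[0,0,0,0,0,14,5],[0,0,0,0,0,10,5],[0,0,0,0,0,6,5],[0,0,0,0,0,4,5],[0,0,0,0,0,0,5],[0,0,0,0,0,0,5]]'; python3 st.py
python3 - <<'E'
from ov import *
cv2.imwrite('pics/w16.png',vision.capture('wrist')[:,:,::-1])
E
```

```text
t: 23.4
eef_pos: [0.6087, 0.1724, 0.0969]
tool_rot: [0.0, 0.053, 0.999, 0.0]
force: [-0.3, 0.4, -1.5]
opening: 0.172
TCP [0.6087 0.1724 0.0969] yaw 173.9 tilt -0.1 roll 0.0
q [ 0.182  0.638  1.456 -0.     1.046 -1.282] F [-0.3  0.4 -1.5]
lip [0.5362 0.1802 0.0058] heel [0.6416 0.1689 0.0059]
```

View pics/w16.png

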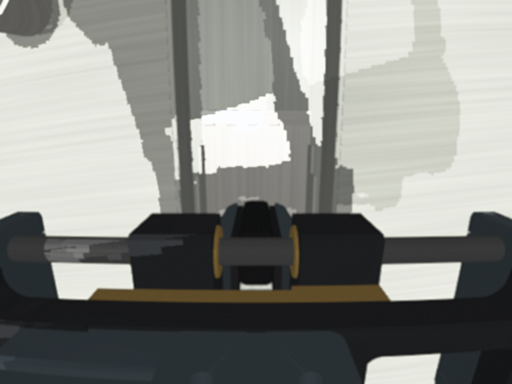

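Scoop is inside the pan (sides at cols 203–308 inside walls 185–322), just above the floor. Lower the last 2 mm and release.

```bash
python3 -m jog '[[0,0,0,0,0,1.8,5],[0,0,0,0,0,0,5],[0,0,0,0,0,0,20],[0,0,0,0,0,0,40],[0,0,0,0,0,0,60],[0,0,0,0,0,0,60],[0,0,0,0,0,0,60],[0,0,0,0,0,0,60],[0,0,0,0,0,-10,60],[0,0,0,0,0,-30,60],[0,0,0,0,0,-40,60],[0,0,0,0,0,-50,60],[0,0,0,0,0,-40,60],[0,0,0,0,0,0,60]]'; python3 st.py; python3 tgt.py .4745 -.1825 .21 171
python3 - <<'E'
from ov import *
cv2.imwrite('pics/w17.png',vision.capture('wrist')[:,:,::-1])
E
```

```text
t: 25.2
eef_pos: [0.6099, 0.1726, 0.2688]
tool_rot: [0.003, 0.053, 0.999, 0.001]
force: [0.6, -0.2, -0.3]
opening: 0.659
TCP [0.6099 0.1726 0.2688] yaw 173.9 tilt -0.4 roll 0.1
q [ 0.182  0.465  1.263 -0.     1.407 -1.282] F [ 0.6 -0.2 -0.3]
lip [0.5379 0.1805 0.1773] heel [0.6433 0.1692 0.178 ]
rotvec deg [0.12 0.37 2.88]
shift now-axes [  97.1 -367.6   57.5]  target-axes [  78.2 -371.9   58.8]
```

View pics/w17.png

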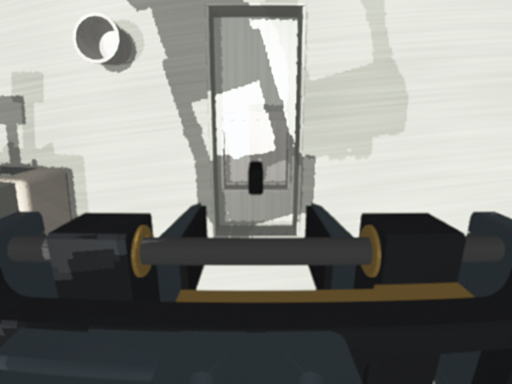

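```bash
python3 - <<'E'
from ov import *
print(atz('top',[(240+196/4.1,115+499/4.1)],.165), atz('scene',[(150+367/3.8,120+79/3.8)],.165))
for m in ([.5735,-.1975,-.156],[.5708,-.199,-.156]): print(place(m,[[-.099,0,.165],[-.0995,0,.092]]))
E
python3 -m jog '[[0,0,0,5,-20,0,40],[0,0,0.5,8,-35,0,0],[0,0,0.5,8,-35,0,0],[0,0,0.5,8,-35,0,0],[0,0,0.5,8,-35,0,0],[0,0,0.5,8,-35,0,0],[0,0,0.4,8,-35,0,0],[0,0,0,8,-35,0,0],[0,0,0,8,-35,0,0],[0,0,0,8,-35,0,0],[0,0,0,6,-25,0,0],[0,0,0,0,-10,0,0],[0,0,0,0,0,0,0]]' 30; python3 st.py;python3 tgt.py .4745 -.1825 .21 171
python3 - <<'E'
from ov import *
cv2.imwrite('pics/w18.png',vision.capture('wrist')[:,:,::-1])
cv2.imwrite('pics/t18.png',vision.capture('top')[:,:,::-1])
E
```

```text
[[ 0.47500977 -0.18601322  0.165     ]] [[ 0.48019798 -0.18064386  0.165     ]]
[[ 0.47570219 -0.18211856  0.165     ]
 [ 0.47520826 -0.18204088  0.092     ]]
[[ 0.47300219 -0.18361856  0.165     ]
 [ 0.47250826 -0.18354088  0.092     ]]
t: 26.88
eef_pos: [0.4747, -0.183, 0.2641]
tool_rot: [-0.0, 0.079, 0.997, 0.0]
force: [0.2, 1.6, -0.6]
opening: 0.004
TCP [ 0.4747 -0.183   0.2641] yaw 170.9 tilt 0.0 roll 0.0
q [-0.485  0.287  1.565  0.     1.29  -1.898] F [ 0.2  1.6 -0.6]
lip [ 0.4026 -0.1714  0.1732] heel [ 0.5072 -0.1881  0.1731]
rotvec deg [ 0.02 -0.04 -0.09]
shift now-axes [ 0.2  0.4 54.1]  target-axes [ 0.3  0.4 54.1]
```

View pics/w18.png

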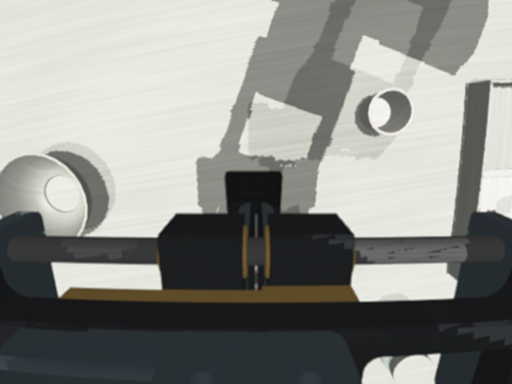

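View pics/t18.png

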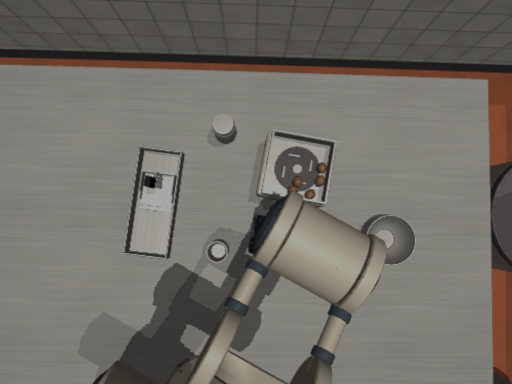

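```bash
python3 -m jog '[[0,0,0,8,0,20,0],[0,0,0,0,0,40,0],[0,0,0,0,0,20,0],[0,0,0,0,0,8,0],[0,0,0,0,0,8,0],[0,0,0,0,0,8,0],[0,0,0,0,0,8,0],[0,0,0,0,0,8,0],[0,0,0,0,0,8,0],[0,0,0,0,0,8,0],[0,0,0,0,0,8,0],[0,0,0,0,0,6,0],[0,0,0,0,0,5,0],[0,0,0,0,0,0,0]]'; python3 st.py
```

```text
t: 28.72
eef_pos: [0.4681, -0.1817, 0.1096]
tool_rot: [0.001, 0.079, 0.997, -0.0]
force: [1.5, 0.4, 5.6]
opening: 0.001
TCP [ 0.4681 -0.1817  0.1096] yaw 171.0 tilt -0.1 roll -0.0
q [-0.489  0.475  1.775  0.     0.89  -1.903] F [1.5 0.4 5.6]
lip [ 0.3961 -0.1703  0.0185] heel [ 0.5008 -0.187   0.0186]
```

```bash
python3 -m jog '[[0,0,0,0,0,3,0],[0,0,0,0,0,3,0],[0,0,0,0,0,2,0],[0,0,0,0,0,0,0]]'; python3 st.py; python3 -m jog '[[0,0,0,0,0,1.5,0],[0,0,0,0,0,0,0]]';python3 -m jog '[[0,0,0,0,0,1.5,0],[0,0,0,0,0,0,0]]'
python3 - <<'E'
from ov import *
crop("scene",130,50,330,210,3.5,'pics/s19.png')
E
```

```text
t: 29.22
eef_pos: [0.4685, -0.1819, 0.1022]
tool_rot: [0.001, 0.079, 0.997, -0.0]
force: [2.3, 0.9, 10.9]
opening: 0.005
TCP [ 0.4685 -0.1819  0.1022] yaw 171.0 tilt -0.2 roll -0.0
q [-0.489  0.487  1.782  0.     0.87  -1.903] F [ 2.3  0.9 10.9]
lip [ 0.3967 -0.1706  0.011 ] heel [ 0.5014 -0.1872  0.0113]
t: 29.48
eef_pos: [0.4688, -0.182, 0.1009]
tool_rot: [0.002, 0.079, 0.997, -0.001]
force: [3.1, 1.2, 11.5]
opening: 0.001
t: 29.72
eef_pos: [0.4689, -0.1821, 0.0994]
tool_rot: [0.002, 0.079, 0.997, -0.001]
force: [2.5, -0.4, 13.5]
opening: 0.005
```

View pics/s19.png

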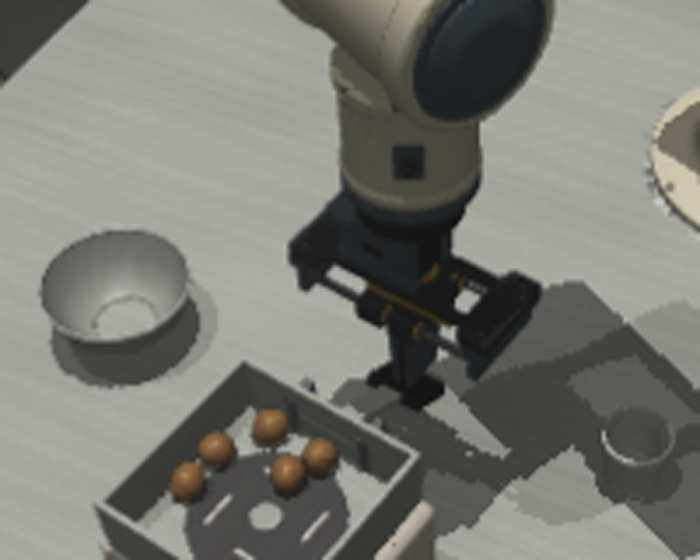

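```bash
for i in 1 2; do python3 -m jog '[[0,0,0,0,0,1.5,0],[0,0,0,0,0,0,0]]' | egrep "t:|eef|force"; done
```

```text
t: 30.02
eef_pos: [0.4691, -0.1822, 0.0983]
tool_rot: [0.002, 0.079, 0.997, -0.001]
force: [1.6, 0.9, 20.4]
t: 30.28
eef_pos: [0.4695, -0.1823, 0.0975]
tool_rot: [0.003, 0.079, 0.997, -0.001]
force: [-1.6, 3.9, 36.7]
```

```bash
python3 -m jog '[[0,0,0,0,0,1.5,0],[0,0,0,0,0,0,0]]' | egrep "t:|eef|force"
```

```text
t: 30.52
eef_pos: [0.4697, -0.1824, 0.0967]
tool_rot: [0.003, 0.079, 0.997, -0.001]
force: [-5.1, 5.8, 52.0]
```

```bash
python3 -m jog '[[0,0,0,0,0,-1.3,0],[0,0,0,0,0,-1.2,0],[0,0,0,0,0,0,0],[0,0,0,0,0,0,0]]'
python3 - <<'E'
from ov import *
s=vision.capture('scene')[:,:,::-1];t=vision.capture('top')[:,:,::-1]
cv2.imwrite('pics/s20.png',s);cv2.imwrite('pics/t20.png',t)
a=cv2.resize(s[110:310,130:420],None,fx=2,fy=2);cv2.imwrite('pics/f20.png',a)
for n in ('top0','t20'):
    pass
w=cv2.imread('pics/top0.png');d=np.abs(w.astype(int)-t).sum(2)
for nm,b in (('jar',(205,105,240,145)),('meas',(200,235,232,266))): print(nm,(d[b[1]:b[3],b[0]:b[2]]>60).mean().round(3))
E
```

```text
t: 31.02
eef_pos: [0.4692, -0.1822, 0.0981]
tool_rot: [0.002, 0.079, 0.997, -0.001]
force: [-0.0, 3.3, 25.0]
opening: 0.003
jar 0.0
meas 0.726
```

View pics/f20.png

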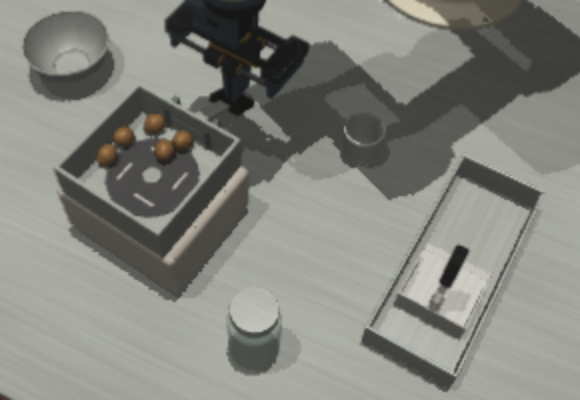

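Run:
```python
from bench import workorder, robot
print(robot.get_state()['force']); print(workorder.job_done())
```

```text
[ 0.64992482  1.92529858 25.91671115]
the job is handed in; nothing more can be done
None
```

I scooped up all five walnuts and tipped them into the hopper, with none dropped on the counter. The scoop is back standing in the pan and let go. I then pressed the lever to its end stop with the closed fingers and handed the job in at about 31 s while still holding it.

**Final checks:**
- **Walnuts and scoop:** the last picture shows five walnuts in the hopper, none on the counter, and the scoop inside the pan.
- **Lever:** the wrist reads about 26 N upward, and the force rose sharply over the last 2 mm of travel. That fits the lever being on its end stop (about 0.80 rad), past the third notch. I inferred the lever angle from finger height and force, not from a direct reading.
- **Jar, bowl and measuring cup:** they appear where they started. An automatic picture comparison flagged the cup's area, but only the robot's shadow had moved over it; the cup itself is at about the same pixels in the scene picture.

**Two things did not go to plan:**
- **Pour:** the last joint reached its -3.08 rad limit (it read -3.082), so the scoop's lip drifted from where I aimed it. The walnuts still all landed in the hopper. If the joint-range check is strict at that point, it could count against the run.
- **Press:** the fingers briefly pushed the lever at 52 N. I backed off to about 25 N before handing in.

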